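# Stow and lock the inspection magnifier in its bench holder

## Task

The red inspection magnifier was left standing in the blue tool caddy: put it back in its grey bench holder by lowering it handle-first through the steel ring until its collar rests flat on the ring. Then swing the orange keeper fully over the collar to its stop, and after that turn the black knurled thumbscrew clockwise until it is seated, stopping when the resistance rises rather than forcing it. Leave the marker, the red case, the white cover and the circuit board where they are.

Things in the scene. Friction and masses are not known exactly. Their poses are not given: they have to be found in the camera images.
- holder: Fixed grey bench holder. Origin: on the ring's centre line, at table height. Base plate 120 x 220 mm, top at 12 mm. Steel ring: outer diameter 54, hole 27, 14 thick, top face 115 mm above the table, open below. A post and an arm (top at 115 mm) on its +y side carry the vertical pivot of keeper and thumbscrew, 125 mm from the ring's centre along the holder's +y.
- ring_seat (a point): Centre of the ring's hole at the level of its top face, where the magnifier's collar comes to rest. Axes as the holder's (z up).
- lens_center (a point): Centre of the magnifier's lens. Magnifier 170 mm long, 0.11 to 0.24 kg, upright in a caddy cell. Red-rimmed flat round lens, diameter 60, 14 thick along its own x: grip it across this from above. Below it along -z: neck diameter 14, 14 long; steel collar diameter 44, 6 thick; handle diameter 22, 90 long, foot tapered to 17, ending 140 below this point. z points from handle to lens.
- collar (a point): Centre of the underside of the magnifier's collar, 50 mm below the lens centre along the magnifier's z. Axes as the magnifier's.
- caddy: Blue open caddy, fixed, 50 x 95 mm, walls 60 mm high, on a black foot plate 90 x 130 x 4 mm. Two cells of about 40 mm side by side along its y, centres 22.5 mm either side of the middle, floor 5 mm above the table. Origin: middle, at table height. One cell holds the magnifier, the other the marker.
- keeper (a joint): Orange keeper arm, 16 wide, 5 thick, 112 long, top 128.5 mm above the table, on the pivot. rad: starts wide open (0 to 0.3), grows clockwise seen from above, stop at 1.25, where the arm points from the pivot along the holder's -y and its end lies over the collar. Stiff hinge (0.04 N m), stays where left.
- keeper_pin (a point): Middle of the gripping part of the upright dark steel pin on the keeper: diameter 12, 34 mm tall, top 162.5 mm above the table; this point is 152.5 mm above the table. 65 mm from the pivot. The pin moves on an arc about the pivot as the keeper swings; it can be pinched or pushed.
- screw (a joint): Turning of the thumbscrew's spindle, rad, grows clockwise seen from above. Starts loose between 0 and 0.5; it is seated at 2.4, a hard stop. Until then it turns with about 0.05 N m.
- windup (a joint): Springy twist of the thumbscrew's head on its spindle, rad, clockwise positive, 0 at rest, about 0.06 while the screw turns freely. Once the screw is seated, further turning of the head winds it up at 0.8 N m per rad: the rising resistance. Above 0.4 the screw is forced.
- thumbscrew (a point): Centre of the thumbscrew's black knurled round head, on the pivot axis: diameter 32, 24 tall (from 140.5 to 164.5 mm above the table), this point at 152.5. A yellow line on its top shows its turn.
- marker: White marker with green cap, diameter 22, 98 tall, standing in the other caddy cell. Origin at its foot. Leave alone.
- case: Red and white small computer case, 62 x 92 x 28 mm, on the bench. Origin under its centre. Leave alone.
- cover: White plastic cover plate, 85 x 85 x 8 mm, lying on the bench. Origin under its centre. Leave alone.
- board: Green circuit board on brass feet, 75 x 105 x 20 mm. Origin under its centre. Leave alone.
There are look-alikes about, which are no part of the job. Leave any yellow look-alike of the part that bears lens_center alone.

How it is judged:
By the outcome, as a careful person would: the job done as asked, in the order asked, and still so for the second after the job is handed in, with the robot touching nothing.
It also fails if it takes over 64 s, if anything falls off the work surface, if the arm or the gripper's body presses on something with over 40 N, if the wrist force passes 120 N, or if a joint passes its speed limit or range.

## Robot

A 7-joint arm with a two-finger parallel gripper is mounted at the origin on the work surface. World frame = base frame: x ahead of the robot, y to its left, z up, the work surface at z = 0. Lengths are in m, angles in rad, forces in N, time in s.
With the tool pointing down it reaches from about 0.425 to 1.025 m from the base axis. Payload 9.4 kg.
Tool frame: the origin (TCP) lies midway between the tips of the shut fingers; the grasp point (between the pads) lies 19 mm behind it; x points along the fingers, z is the direction in which the jaws open and shut, and the axes are right-handed (so a half turn about x gives the same grasp; the last joint's range is limited). The gripper opens to 93 mm and grips with 3 to 60 N. Pads are 15 mm wide; open, the fingers measure 128 mm over their backs; the gripper's body (75 mm by 188 mm) begins 65 mm behind the grasp point.
Start: joints at [-1.298, 0.599, -0.003, 1.599, 0.002, 0.943, -0.08], TCP at [0.248, 0.681, 0.219] pointing down, gripper open.
Joint ranges: [-2.57, 2.57], [-0.35, 1.97], [-1.29, 1.29], [0.11, 2.56], [-1.05, 4.19], [0.11, 1.86], [-2.63, 2.63]. Speed limits (rad/s): [2.22, 2.22, 3.01, 3.01, 3.14, 3.14, 3.14].

## Interface

Orientations are given as a unit quaternion [x, y, z, w].
In Python, from cell import robot, viewer gives the robot as it stands. The module is installed in compiled form; this text tells all that it offers.
- The arm moves only by the tool play_rows, never from a script. Its argument "commands" is a list of rows, each an object with "gripper": the closure in counts, from 0 (fully open) to 255 (shut); "offset": the shift along the tool's x, y, z in mm, a list of three; "yaw": the turn about the tool's x in rad. In form: [{"gripper": gripper, "offset": [tx, ty, tz], "yaw": yaw}, ...]. A call has 1 to 8 rows; each row is the pose to reach, as a shift and turn from the pose commanded when the call began, along the tool's axes at that moment; what a row does not reach only later rows make up. A row lasts 1/8 s, in which the tool goes at most 62.5 mm and 10.7 degrees, less where a joint would pass 70% of its speed; a pose out of reach is approached as far as the arm can. A call with a gripper value outside its range is refused whole. The fingers move at their own pace and stop on an object; the grip force is fixed at half the most. Time passes only in rows, so rows that repeat a pose let the fingers close. It gives the time, the measured TCP pose, the force and the opening at its end, in the units of the state.
- robot.state(): the state, without advancing time (a new reading comes with each control period).
- viewer.capture(name): name is "side" or "top"; returns a dict with "image" (400x640x3 uint8, red, green, blue), "depth" (400x640 float32, m along the optical axis (not along the pixel's ray), 0 where there is no reading), "fx", "fy", "cx", "cy" (pixels), "k1" (the pictures are not rectified: a ray, as slopes to the right and down, at radius r is drawn at 1 + k1 r^2 times it, then the intrinsics apply), "R" (3x3) and "t" (3): a world point X has camera coordinates R X + t. Camera axes: x right, y down, z forward; pixel columns grow to the right and rows downward; lengths in m; the calibration is good to about 2 mm. A picture is of the moment at which its call begins.
- robot.job_done(): hands the job in, once; it reports no verdict.
The state is a dict: "time_s": time; "qpos": joint angles; "qvel": joint speeds; "joint_efforts": joint torques, N m; "eef_pos": TCP position; "ee_rot": TCP orientation; "wrist_force": force on the tool from outside, world axes, zero at the start; "moment": the same for the moment, N m; "opening": finger opening in m.
Only numpy, scipy, OpenCV 4.12 (cv2) and the standard library are available. Lean on these libraries where they do the work, as an engineer would, in place of code of your own. Each camera call takes 0.05 s, during which the arm holds its last target. There are 200 camera calls.

## Working session

There is one attempt and no reset: what is moved stays moved. The work goes in short steps, Python scripts to look and compute and a tool call to move; the robot and the scene stay as the last step left them, time stands still between calls to the robot, and variables do not carry over. Pictures are saved under pics/ and viewed, about 8 in all and at most 12, crops included, and the job is handed in when it is done.

Besides the shell and the picture viewer there is one more tool, called after "Emit:" as name(argument=value, ...) on one line, values as JSON. play_rows: Moves the arm, as the interface text tells. Its arguments: {"type":"object","properties":{"commands":{"type":"array"}},"required":["commands"]}

```bash
mkdir -p pics; cat > h.py <<'E'
import numpy as np, cv2, pickle
from cell import robot, viewer
def cap(n,tag):
    d=viewer.capture(n); pickle.dump(d,open(f'pics/{tag}.pkl','wb'))
    cv2.imwrite(f'pics/{tag}.png',d['image'][:,:,::-1]); return d
def load(tag): return pickle.load(open(f'pics/{tag}.pkl','rb'))
def ray(d,u,v):
    x=(u-d['cx'])/d['fx'];y=(v-d['cy'])/d['fy'];a,b=x,y
    for _ in range(20):
        k=1+d['k1']*(a*a+b*b);a,b=x/k,y/k
    return np.array([a,b,1.])
def at(d,u,v):
    "depth point"
    R=np.array(d['R']);return R.T@(ray(d,u,v)*d['depth'][int(round(v)),int(round(u))]-np.array(d['t']))
def atz(d,u,v,z):
    R=np.array(d['R']);c=-R.T@np.array(d['t']);r=R.T@ray(d,u,v);return c+r*(z-c[2])/r[2]
def proj(d,X):
    c=np.array(d['R'])@np.array(X)+np.array(d['t']);a,b=c[0]/c[2],c[1]/c[2];k=1+d['k1']*(a*a+b*b)
    return np.array([d['fx']*a*k+d['cx'],d['fy']*b*k+d['cy']])
def crop(tag,u0,v0,u1,v1,s,out):
    im=cv2.imread(f'pics/{tag}.png')[v0:v1,u0:u1];cv2.imwrite(f'pics/{out}.png',cv2.resize(im,None,fx=s,fy=s,interpolation=cv2.INTER_CUBIC))
E
python3 - <<'E'
from h import *
np.set_printoptions(precision=4,suppress=True)
print(robot.state())
a=cap('top','t0');b=cap('side','s0')
for d in(a,b):print({k:d[k] for k in d if k not in('image','depth')})
cv2.imwrite('pics/both.png',cv2.resize(np.vstack([cv2.imread('pics/t0.png')]),None,fx=1.25,fy=1.25))
E
```

```text
{'time_s': 0.0, 'qpos': array([-1.2977,  0.6001, -0.0025,  1.6001,  0.0018,  0.9429, -0.0798]), 'qvel': array([ 0.002 ,  0.0008, -0.001 , -0.0009,  0.0007, -0.0007,  0.0008]), 'joint_efforts': array([ -0.0005, -76.5058,   1.4974, -25.237 ,  -0.0523,   0.0168,
         0.0002]), 'eef_pos': array([0.2483, 0.6806, 0.2178]), 'ee_rot': array([-0.4058,  0.5798,  0.405 ,  0.5789]), 'wrist_force': array([ 0.2116, -0.163 ,  0.3287]), 'moment': array([ 0.0115,  0.0111, -0.0272]), 'opening': 0.09293768015650461}
{'fx': 446.93019411679546, 'fy': 446.93019411679546, 'cx': 321.0858660916888, 'cy': 198.2745169787326, 'k1': -0.12219117413134975, 'R': array([[ 0.0009, -0.9995, -0.0306],
       [-0.985 ,  0.0043, -0.1725],
       [ 0.1725,  0.0303, -0.9845]]), 't': array([-0.0102,  0.5956,  0.8691])}
{'fx': 442.0898519716098, 'fy': 442.0898519716098, 'cx': 316.7431759329751, 'cy': 204.38315365019884, 'k1': 0.02106000144351694, 'R': array([[ 0.8216, -0.57  , -0.0062],
       [-0.3132, -0.4424, -0.8403],
       [ 0.4762,  0.6924, -0.542 ]]), 't': array([-0.5136,  0.2603,  0.7833])}
```

View pics/t0.png

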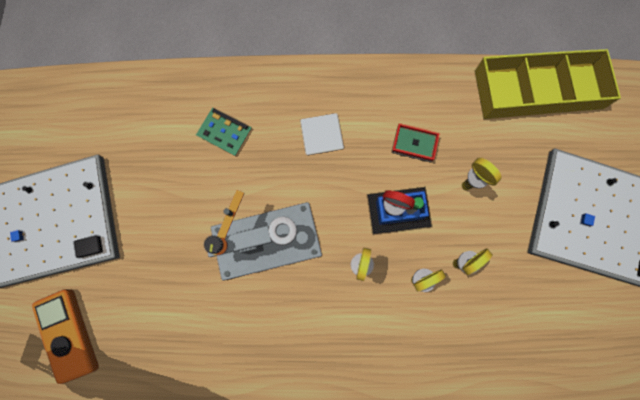

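View pics/s0.png

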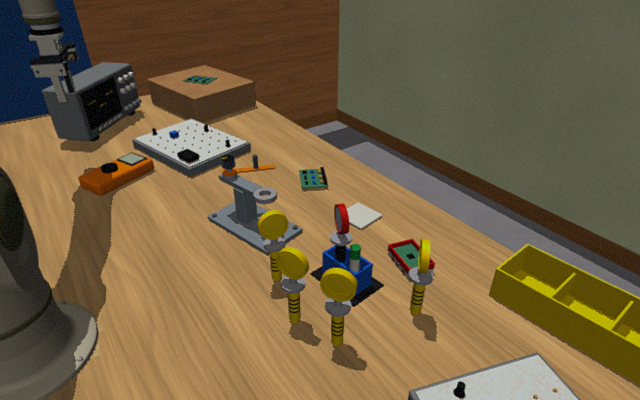

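The top view shows the holder ring at about (282,231), the thumbscrew at (214,244), the keeper running to (238,195), and the red lens at about (397,201). The marker is at (419,203). The yellow look-alikes stand near (362,265), (428,280), (474,262) and (484,174).

```bash
python3 - <<'E'
from h import *
crop('t0',190,170,450,300,3,'c1')
crop('s0',200,140,400,290,4,'c2')
E
```

```text
(no output)
```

View pics/c1.png

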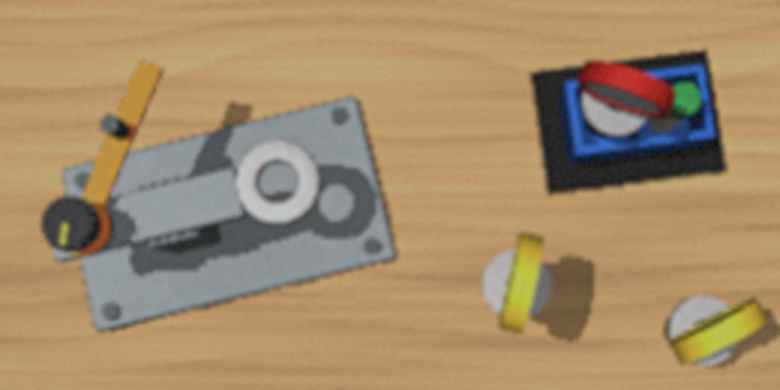

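View pics/c2.png

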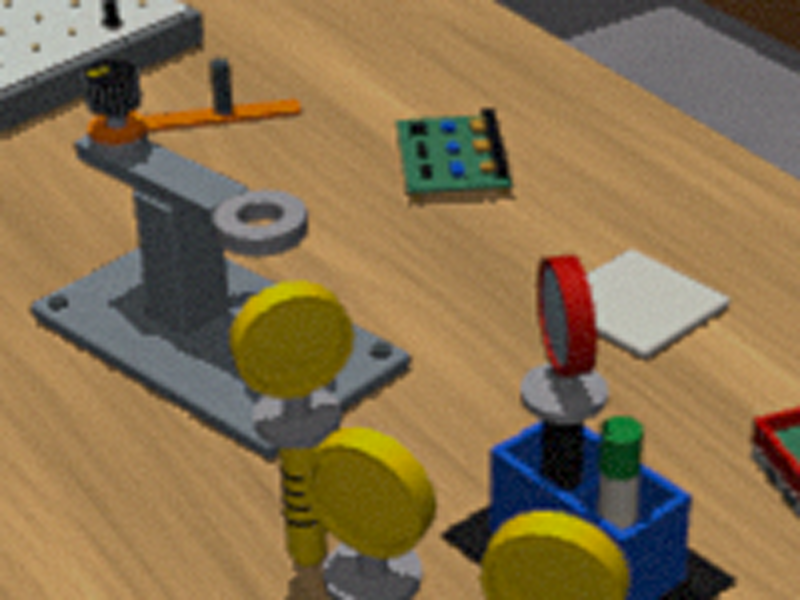

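```bash
cat >> h.py <<'E'
def cloud(d,u0,v0,u1,v1):
    U,V=np.meshgrid(np.arange(u0,u1),np.arange(v0,v1));z=d['depth'][V,U]
    P=np.array([[ray(d,u,v)*zz for u,v,zz in zip(a,b,c)] for a,b,c in zip(U,V,z)])
    X=(P-np.array(d['t']))@np.array(d['R']);X[z==0]=np.nan
    return X,d['image'][v0:v1,u0:u1].astype(float)
def reds(d,box):
    X,I=cloud(d,*box);r,g,b=I[...,0],I[...,1],I[...,2]
    return X[(r>90)&(g<.45*r)&(b<.5*r)]
E
python3 - <<'E'
from h import *
np.set_printoptions(precision=4,suppress=True)
t,s=load('t0'),load('s0')
print('ring',atz(t,282.2,230,.115),'screw',atz(t,213.3,243.7,.1645),'pin',atz(t,227,211.3,.1625))
print('caddy rim corners',[atz(t,190+x/3-.3,170+y/3-.3,.06) for x,y in((565,80),(708,62),(720,137),(577,160))])
X,I=cloud(t,262,212,305,250);m=(abs(X[...,2]-.115)<.006)&(I.min(-1)>120);P=X[m]
print('ring top depth',len(P),P.mean(0),P.min(0),P.max(0))
c,r=cv2.minEnclosingCircle((P[:,:2]*1000).astype(np.float32));print(c,r)
X,I=cloud(s,245,180,285,210);P=X[(abs(X[...,2]-.115)<.004)]
print('side ring',len(P),P.mean(0)); Q=P.copy();c,r=cv2.minEnclosingCircle((P[:,:2]*1000).astype(np.float32));print(c,r)
for d,b in((t,(375,180,425,220)),(s,(325,195,360,245))):
    P=reds(d,b);P=P[(P[:,2]>.09)&(P[:,2]<.3)];print('red',len(P),P.mean(0),P.min(0),P.max(0))
    mc=np.median(P,0);w,v=np.linalg.eigh(np.cov(P.T));print(w**.5,v.T)
# silver collar in both
for d,b in((t,(375,180,425,225)),(s,(325,225,360,250))):
    X,I=cloud(d,*b);m=(I.min(-1)>110)&(I.max(-1)-I.min(-1)<35)&(X[...,2]>.08);P=X[m];print('collar',len(P),np.median(P,0),P.min(0),P.max(0))
E
```

```text
ring [0.5236 0.0607 0.115 ] screw [0.4936 0.1794 0.1645] pin [0.5528 0.1567 0.1625]
caddy rim corners [array([ 0.5976, -0.1276,  0.06  ]), array([ 0.6096, -0.2256,  0.06  ]), array([ 0.558 , -0.2318,  0.06  ]), array([ 0.5429, -0.1346,  0.06  ])]
ring top depth 554 [0.5217 0.0676 0.1148] [0.4972 0.0361 0.1096] [0.5488 0.0999 0.119 ]
(518.350341796875, 67.9640884399414) 35.62933349609375
side ring 330 [0.5166 0.0767 0.1142]
(522.019775390625, 85.80782318115234) 53.05060577392578
red 239 [ 0.5762 -0.1547  0.1677] [ 0.5612 -0.1812  0.1194] [ 0.59   -0.1275  0.1767]
[0.0039 0.0109 0.0155] [[ 0.928  -0.3488 -0.1312]
 [ 0.134  -0.0162  0.9909]
 [-0.3477 -0.9371  0.0317]]
red 170 [ 0.5696 -0.1692  0.1614] [ 0.5594 -0.1868  0.1184] [ 0.583  -0.1353  0.1761]
[0.0037 0.0129 0.0149] [[ 0.957  -0.275  -0.0927]
 [ 0.2901  0.9009  0.3229]
 [-0.0053 -0.3359  0.9419]]
collar 152 [ 0.5652 -0.1512  0.1007] [ 0.5553 -0.1734  0.0968] [ 0.5812 -0.134   0.1263]
collar 103 [ 0.568  -0.1573  0.1007] [ 0.5555 -0.176   0.0973] [ 0.596  -0.1351  0.1054]
```

```bash
cat > fit.py <<'E'
from h import *
from scipy.optimize import least_squares
np.set_printoptions(precision=4,suppress=True)
def cyl(P,c,n,r,h):
    q=P-c;a=q@n;R=np.linalg.norm(q-np.outer(a,n),axis=1)
    d=np.c_[R-r,abs(a)-h];return np.minimum(d.max(1),0)+np.linalg.norm(np.maximum(d,0),axis=1)
def mag(p,P):
    x,y,yaw,tx,ty,z=p;k=np.array([tx,ty,1]);k/=np.linalg.norm(k);n=np.array([np.cos(yaw),np.sin(yaw),0]);n-=k*(n@k);n/=np.linalg.norm(n)
    c=np.array([x,y,z])
    return np.min([abs(cyl(P,c,n,.03,.007)),abs(cyl(P,c-.047*k,k,.022,.003)),abs(cyl(P,c-.037*k,k,.007,.007)),abs(cyl(P,c-.095*k,k,.011,.045))],0)
def fitmag(Ps,p0):
    P=np.vstack(Ps);P=P[mag(p0,P)<.012]
    return least_squares(lambda p:mag(p,P),p0,loss='soft_l1',f_scale=.002,x_scale=[.01,.01,.1,.05,.05,.01]),len(P)
def ring(P,c):
    z=np.array([0,0,1.]);q=P-c;R=np.hypot(q[:,0],q[:,1])
    d=np.c_[abs(R-.02025)-.00675,abs(q[:,2])-.007];return np.minimum(d.max(1),0)+np.linalg.norm(np.maximum(d,0),axis=1)
def hold(p,P):
    x,y,a=p[:3];yv=np.array([-np.sin(a),np.cos(a)]);dz=p[3]
    s=np.array([x,y])+.125*yv
    return np.min([abs(ring(P,np.array([x,y,.108+dz]))),abs(cyl(P,np.array([*s,.1525+dz]),np.array([0,0,1.]),.016,.012))],0)
def fithold(P,p0):
    P=P[hold(p0,P)<.008]
    return least_squares(lambda p:hold(p,P),p0,loss='soft_l1',f_scale=.002,x_scale=[.01,.01,.1,.01]),len(P)
E
python3 - <<'E'
from fit import *
t,s=load('t0'),load('s0')
def cl(d,b,zmin):
    X,I=cloud(d,*b);X=X.reshape(-1,3);return X[np.isfinite(X[:,0])&(X[:,2]>zmin)]
M={'t':cl(t,(375,180,425,225),.09),'s':cl(s,(325,195,360,250),.09)}
H={'t':cl(t,(195,205,305,260),.098),'s':cl(s,(210,145,285,210),.098)}
for k in('t','s'):
    for _ in(0,):
        r,n=fitmag([M[k]],[.573,-.157,-.3,0,0,.145]);print('mag',k,n,r.x,r.cost/n)
        r,n=fithold(H[k],[.5236,.0607,.25,0]);r,n=fithold(H[k],r.x);print('hold',k,n,r.x,r.cost/n, np.array([r.x[0]-.125*np.sin(r.x[2]),r.x[1]+.125*np.cos(r.x[2])]))
r,n=fitmag([M['t'],M['s']],[.573,-.157,-.3,0,0,.145]);print(r.x)
E
```

```text
Traceback (most recent call last):
  File "fit.py", line 12, in fitmag
    P=np.vstack(Ps);P=P[mag(p0,P)<.012]
                        ~~~^^^^^^
  File "fit.py", line 8, in mag
    x,y,yaw,tx,ty,z=p;k=np.array([tx,ty,1]);k/=np.linalg.norm(k);n=np.array([np.cos(yaw),np.sin(yaw),0]);n-=k*(n@k);n/=np.linalg.norm(n)
                                            ^^^^^^^^^^^^^^^^^^^^
numpy._core._exceptions._UFuncOutputCastingError: Cannot cast ufunc 'divide' output from dtype('float64') to dtype('int64') with casting rule 'same_kind'
```

```bash
sed -i 's/tx,ty,1\]/tx,ty,1.]/;s/np.sin(yaw),0\]/np.sin(yaw),0.]/' fit.py
cat > f1.py <<'E'
from fit import *
t,s=load('t0'),load('s0')
def cl(d,b,zmin):
    X,I=cloud(d,*b);X=X.reshape(-1,3);return X[np.isfinite(X[:,0])&(X[:,2]>zmin)]
M={'t':cl(t,(375,180,425,225),.09),'s':cl(s,(325,195,360,250),.09)}
H={'t':cl(t,(195,205,305,260),.098),'s':cl(s,(210,145,285,210),.098)}
for k in('t','s'):
    for _ in(0,):
        r,n=fitmag([M[k]],[.573,-.157,-.3,0,0,.145]);print('mag',k,n,r.x,r.cost/n)
        r,n=fithold(H[k],[.5236,.0607,.25,0]);r,n=fithold(H[k],r.x);print('hold',k,n,r.x,r.cost/n, np.array([r.x[0]-.125*np.sin(r.x[2]),r.x[1]+.125*np.cos(r.x[2])]))
r,n=fitmag([M['t'],M['s']],[.573,-.157,-.3,0,0,.145]);print(r.x)
E
python3 f1.py
```

```text
mag t 589 [ 0.5768 -0.1562 -0.3695  0.0033  0.0011  0.1448] 4.3502955599781834e-07
hold t 873 [0.5225 0.0627 0.2332 0.0001] 1.0781891392952922e-06 [0.4936 0.1843]
mag s 627 [ 0.5758 -0.1568 -0.3673  0.0113  0.0083  0.1446] 3.67513681914192e-07
hold s 548 [ 0.5221  0.0616  0.248  -0.0004] 1.0015603642915065e-06 [0.4914 0.1828]
[ 0.5763 -0.1566 -0.3685  0.0108  0.0091  0.1447]
```

```bash
cat > go.py <<'E'
import sys;from h import *
from scipy.spatial.transform import Rotation as Ro
np.set_printoptions(precision=4,suppress=True)
def go(x,y,z,az=None):
    s=robot.state();R=Ro.from_quat(s['ee_rot']).as_matrix();o=R.T@(np.array([x,y,z])-s['eef_pos'])*1000
    j=R[:,2];a=np.arctan2(j[1],j[0]);yaw=0
    if az is not None: yaw=-((az-a+np.pi/2)%np.pi-np.pi/2)
    print('t',s['time_s'],'pos',s['eef_pos'],'toolx',R[:,0],'jawaz',round(a,4),'q7',s['qpos'][6],'F',s['wrist_force'],'M',s['moment'],'open',s['opening']);print('OFFSET mm',o.round(1),'yaw',round(yaw,4))
if __name__=='__main__': go(*map(float,sys.argv[1:]))
E
python3 go.py .576 -.157 .26 -.368
```

```text
t 0.1 pos [0.2483 0.6807 0.2179] toolx [-0.0004 -0.0013 -1.    ] jawaz 1.221 q7 -0.07982074612694591 F [ 0.0957 -0.2764 -0.1529] M [-0.0529  0.0364 -0.0092] open 0.09287625312505983
OFFSET mm [ -41.1 -594.9 -674.7] yaw -1.5526
```

Emit:
play_rows(commands=[{"gripper":0,"offset":[-40,-37,-42],"yaw":0.1},{"gripper":0,"offset":[-41,-75,-84],"yaw":0.2},{"gripper":0,"offset":[-41,-112,-126],"yaw":0.3},{"gripper":0,"offset":[-41,-150,-168],"yaw":0.4},{"gripper":0,"offset":[-41,-187,-210],"yaw":0.5},{"gripper":0,"offset":[-41,-224,-253],"yaw":0.6},{"gripper":0,"offset":[-41,-262,-295],"yaw":0.7},{"gripper":0,"offset":[-41,-300,-337],"yaw":0.8}])

```text
time_s: 1.1
eef_pos: [0.4152, 0.2599, 0.2596]
ee_rot: [-0.147, 0.692, 0.147, 0.692]
wrist_force: [0.4, 0.5, 0.4]
opening: 0.0929
```

```bash
python3 go.py .576 -.157 .26 -.368
```

```text
t 1.1 pos [0.4152 0.2599 0.2596] toolx [ 0.0001  0.0001 -1.    ] jawaz 0.4179 q7 -0.1422631172815466 F [0.4254 0.4598 0.4012] M [-0.0152 -0.0283 -0.0539] open 0.09288674586253466
OFFSET mm [  -0.4 -446.3  -22.2] yaw 0.7859
```

Emit:
play_rows(commands=[{"gripper":0,"offset":[0,-57,-3],"yaw":0.1},{"gripper":0,"offset":[0,-114,-6],"yaw":0.2},{"gripper":0,"offset":[0,-171,-9],"yaw":0.3},{"gripper":0,"offset":[0,-228,-12],"yaw":0.4},{"gripper":0,"offset":[0,-285,-15],"yaw":0.5},{"gripper":0,"offset":[0,-342,-17],"yaw":0.6},{"gripper":0,"offset":[0,-399,-20],"yaw":0.7},{"gripper":0,"offset":[0,-446,-22],"yaw":0.786}])

```text
time_s: 2.1
eef_pos: [0.5774, -0.1566, 0.2595]
ee_rot: [0.13, 0.695, -0.13, 0.695]
wrist_force: [1.1, 0.7, 0.9]
opening: 0.0933
```

```bash
python3 go.py .576 -.157 .13 -.368
```

```text
t 2.1 pos [ 0.5774 -0.1566  0.2595] toolx [-0.0001 -0.0003 -1.    ] jawaz -0.3688 q7 0.10718180407627784 F [1.1083 0.7159 0.8643] M [-0.0217  0.0694 -0.0128] open 0.0933078389182289
OFFSET mm [129.5  -0.8  -1.1] yaw -0.0008
```

Emit:
play_rows(commands=[{"gripper":0,"offset":[45,-1,-1],"yaw":0},{"gripper":0,"offset":[90,-1,-1],"yaw":0},{"gripper":0,"offset":[127,-1,-1],"yaw":0},{"gripper":0,"offset":[127,-1,-1],"yaw":0},{"gripper":255,"offset":[127,-1,-1],"yaw":0},{"gripper":255,"offset":[127,-1,-1],"yaw":0},{"gripper":255,"offset":[127,-1,-1],"yaw":0},{"gripper":255,"offset":[127,-1,-1],"yaw":0}])

```text
time_s: 3.1
eef_pos: [0.576, -0.1548, 0.1333]
ee_rot: [0.128, 0.695, -0.128, 0.696]
wrist_force: [0.3, 0.0, 0.2]
opening: 0.0573
```

Emit:
play_rows(commands=[{"gripper":255,"offset":[0,0,0],"yaw":0},{"gripper":255,"offset":[0,0,0],"yaw":0},{"gripper":255,"offset":[-20,0,0],"yaw":0},{"gripper":255,"offset":[-50,0,0],"yaw":0},{"gripper":255,"offset":[-80,0,0],"yaw":0},{"gripper":255,"offset":[-110,0,0],"yaw":0},{"gripper":255,"offset":[-140,0,0],"yaw":0},{"gripper":255,"offset":[-140,0,0],"yaw":0}])

```text
time_s: 4.1
eef_pos: [0.5767, -0.1554, 0.2746]
ee_rot: [0.128, 0.694, -0.128, 0.697]
wrist_force: [-0.1, -0.0, -0.1]
opening: 0.0007
```

```bash
python3 go.py .5223 .0618 .27
```

```text
t 4.1 pos [ 0.5767 -0.1554  0.2746] toolx [ 0.0038 -0.0004 -1.    ] jawaz -0.365 q7 0.10191894515542217 F [-0.1253 -0.0432 -0.0784] M [-0.0355  0.0795  0.002 ] open 0.0006844566542055018
OFFSET mm [   4.3  183.4 -128.3] yaw 0
```

The fingers close slowly (about 75 mm/s), so I lifted before they had gripped. I'll reopen, confirm by depth fit that the magnifier has not moved, and try again.

```bash
cat > f2.py <<'E'
from fit import *
s=cap('side','s1')
X,I=cloud(s,325,195,360,250);X=X.reshape(-1,3);X=X[np.isfinite(X[:,0])&(X[:,2]>.09)]
r,n=fitmag([X],[.573,-.157,-.3,0,0,.145]);print(n,r.x,r.cost/n)
E
python3 f2.py
```

```text
629 [ 0.5759 -0.1567 -0.3757  0.0141  0.0073  0.1445] 3.783182662183868e-07
```

Emit:
play_rows(commands=[{"gripper":0,"offset":[0,0,0],"yaw":0},{"gripper":0,"offset":[0,0,0],"yaw":0},{"gripper":0,"offset":[0,0,0],"yaw":0},{"gripper":0,"offset":[0,0,0],"yaw":0},{"gripper":0,"offset":[0,0,0],"yaw":0},{"gripper":0,"offset":[0,0,0],"yaw":0},{"gripper":0,"offset":[0,0,0],"yaw":0},{"gripper":0,"offset":[0,0,0],"yaw":0}])

```text
time_s: 5.15
eef_pos: [0.5757, -0.1549, 0.2727]
ee_rot: [0.128, 0.695, -0.128, 0.695]
wrist_force: [-0.2, 0.9, 0.3]
opening: 0.076
```

```bash
python3 go.py .576 -.157 .13 -.368
```

```text
t 5.15 pos [ 0.5757 -0.1549  0.2727] toolx [ 0.0001  0.     -1.    ] jawaz -0.365 q7 0.10205018157726219 F [-0.1508  0.9295  0.3291] M [-0.074   0.0565 -0.0641] open 0.07599462001071773
OFFSET mm [142.7  -1.9   1. ] yaw 0.003
```

Emit:
play_rows(commands=[{"gripper":110,"offset":[45,-2,1],"yaw":0},{"gripper":110,"offset":[90,-2,1],"yaw":0},{"gripper":110,"offset":[142,-2,1],"yaw":0},{"gripper":110,"offset":[142,-2,1],"yaw":0},{"gripper":255,"offset":[142,-2,1],"yaw":0},{"gripper":255,"offset":[142,-2,1],"yaw":0},{"gripper":255,"offset":[142,-2,1],"yaw":0},{"gripper":255,"offset":[142,-2,1],"yaw":0}])

```text
time_s: 6.15
eef_pos: [0.5763, -0.1571, 0.1315]
ee_rot: [0.128, 0.695, -0.128, 0.696]
wrist_force: [-0.6, 0.2, 0.7]
opening: 0.0178
```

Emit:
play_rows(commands=[{"gripper":255,"offset":[0,0,0],"yaw":0},{"gripper":255,"offset":[0,0,0],"yaw":0},{"gripper":255,"offset":[0,0,0],"yaw":0},{"gripper":255,"offset":[0,0,0],"yaw":0}])

```text
time_s: 6.65
eef_pos: [0.5763, -0.1572, 0.1313]
ee_rot: [0.128, 0.695, -0.128, 0.696]
wrist_force: [-0.4, 1.1, 6.0]
opening: 0.0137
```

Emit:
play_rows(commands=[{"gripper":255,"offset":[-15,0,0],"yaw":0},{"gripper":255,"offset":[-40,0,0],"yaw":0},{"gripper":255,"offset":[-70,0,0],"yaw":0},{"gripper":255,"offset":[-100,0,0],"yaw":0},{"gripper":255,"offset":[-130,0,0],"yaw":0},{"gripper":255,"offset":[-140,0,0],"yaw":0},{"gripper":255,"offset":[-140,0,0],"yaw":0}])

```text
time_s: 7.52
eef_pos: [0.5759, -0.157, 0.2709]
ee_rot: [0.128, 0.695, -0.128, 0.696]
wrist_force: [-0.4, 0.3, -1.6]
opening: 0.0139
```

```bash
python3 go.py .5223 .0618 .272
```

```text
t 7.525 pos [ 0.5759 -0.157   0.2709] toolx [ 0.0007  0.0001 -1.    ] jawaz -0.3648 q7 0.11187483145970825 F [-0.41    0.2539 -1.5533] M [-0.0481  0.0948 -0.0144] open 0.01386182230768512
OFFSET mm [  -1.1  185.3 -128.2] yaw 0
```

Emit:
play_rows(commands=[{"gripper":255,"offset":[-1,20,-14],"yaw":0},{"gripper":255,"offset":[-1,48,-33],"yaw":0},{"gripper":255,"offset":[-1,80,-55],"yaw":0},{"gripper":255,"offset":[-1,112,-77],"yaw":0},{"gripper":255,"offset":[-1,144,-99],"yaw":0},{"gripper":255,"offset":[-1,170,-117],"yaw":0},{"gripper":255,"offset":[-1,185,-128],"yaw":0},{"gripper":255,"offset":[-1,185,-128],"yaw":0}])

```text
time_s: 8.52
eef_pos: [0.5215, 0.0626, 0.2705]
ee_rot: [0.127, 0.696, -0.128, 0.695]
wrist_force: [-0.8, -0.8, -1.5]
opening: 0.0138
```

```bash
cat > f3.py <<'E'
from fit import *
import go
s=cap('side','s2');go.go(.5223,.0618,.272)
u,v=proj(s,[.5223,.0618,.20]).astype(int);b=(u-60,v-60,u+60,v+50)
X,I=cloud(s,*b);X=X.reshape(-1,3);P=X[np.isfinite(X[:,0])&(X[:,2]>.15)&(X[:,2]<.262)&(np.hypot(X[:,0]-.5223,X[:,1]-.0618)<.06)]
p0=[.5223,.0618,-.365,0,0,.285]
r,n=fitmag([P],p0);print(n,r.x,r.cost/n)
H=X[np.isfinite(X[:,0])&(X[:,2]>.098)&(X[:,2]<.125)]
c=np.clip([u-60,v-60],0,None);crop('s2',c[0]-20,c[1]-20,c[0]+160,c[1]+130,4,'c3')
E
python3 f3.py
```

```text
t 8.575 pos [0.5219 0.0614 0.2708] toolx [-0.0014 -0.0008 -1.    ] jawaz -0.3639 q7 -0.31811405280895166 F [ 0.3995  0.3439 -2.133 ] M [-0.095   0.1257  0.0064] open 0.013924782219565144
OFFSET mm [-1.2  0.5  0.2] yaw 0
532 [ 0.5201  0.0626 -0.3788  0.001  -0.0032  0.2839] 5.232970085662098e-07
```

View pics/c3.png

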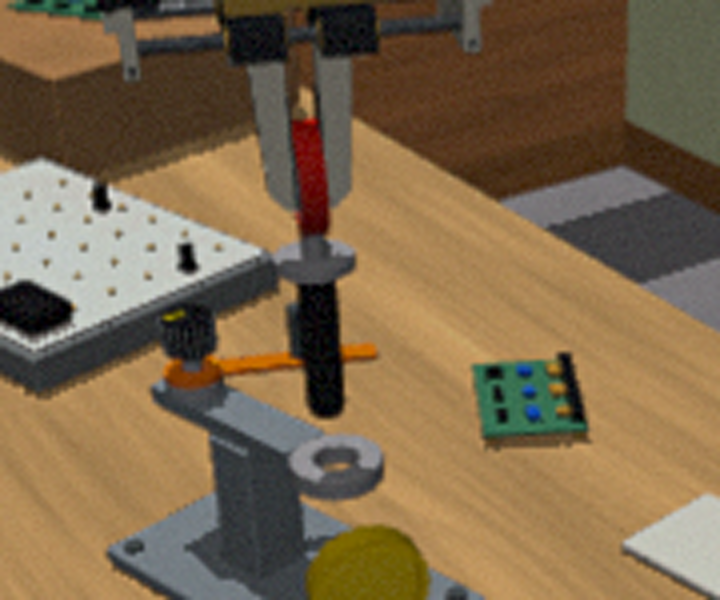

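```bash
python3 - <<'E'
from fit import *
import go
s=load('s2')
for d in (s,load('s0')):
    X,I=cloud(d,205,140,285,212);X=X.reshape(-1,3);H=X[np.isfinite(X[:,0])&(X[:,2]>.104)&(X[:,2]<.125)]
    for p in([.522,.0616],[.525,.06]):
        f=lambda p:abs(ring(H[k],np.array([*p,.108])))
        k=np.ones(len(H),bool);k=f(p)<.006;r=least_squares(f,p,loss='soft_l1',f_scale=.0015,x_scale=.01);k=np.ones(len(H),bool);k=f(r.x)<.005;r=least_squares(f,r.x,loss='soft_l1',f_scale=.0015,x_scale=.01);print(r.x,k.sum(),r.cost/k.sum())
    im=d['image'].astype(float)
# pixel check: ring outer ellipse centre and hole projections
for p in([.5221,.0616],[.524,.061]):
    print('hole centre top px',proj(s,[*p,.115]), 'crop',(proj(s,[*p,.115])-np.array([0,0])))
import re
u,v=proj(s,[.5223,.0618,.20]).astype(int);c=np.array([u-80,v-80]);print('crop origin',c)
for p in([.5221,.0616],[.524,.061]):print('crop px',(proj(s,[*p,.115])-c+.5)*4)
print('foot end crop', (proj(s,[.520,.063,.1445])-c+.5)*4,(proj(s,[.5219,.0614,.1445])-c+.5)*4)
E
```

```text
[0.5219 0.0618] 316 6.30317664960325e-07
[0.5219 0.0618] 314 5.990527463455428e-07
[0.5219 0.0619] 317 5.948948043089257e-07
[0.5219 0.0619] 317 5.948835250720703e-07
hole centre top px [264.1309 192.5266] crop [264.1309 192.5266]
hole centre top px [264.9878 192.3885] crop [264.9878 192.3885]
crop origin [181  79]
crop px [334.5235 456.1063]
crop px [337.9512 455.5539]
foot end crop [326.321  411.3885] [330.6716 411.5712]
```

```bash
python3 go.py .5243 .0602 .271
```

```text
t 8.575 pos [0.5219 0.0614 0.2708] toolx [-0.0014 -0.0008 -1.    ] jawaz -0.3639 q7 -0.31811405280895166 F [ 0.3995  0.3439 -2.133 ] M [-0.095   0.1257  0.0064] open 0.013924782219565144
OFFSET mm [-0.2 -0.3  2.6] yaw 0
```

Emit:
play_rows(commands=[{"gripper":255,"offset":[0,0,2.5],"yaw":0},{"gripper":255,"offset":[10,0,2.5],"yaw":0},{"gripper":255,"offset":[25,0,2.5],"yaw":0},{"gripper":255,"offset":[38,0,2.5],"yaw":0},{"gripper":255,"offset":[45,0,2.5],"yaw":0},{"gripper":255,"offset":[45,0,2.5],"yaw":0},{"gripper":255,"offset":[45,0,2.5],"yaw":0}])

```text
time_s: 9.45
eef_pos: [0.525, 0.0604, 0.2269]
ee_rot: [0.128, 0.695, -0.128, 0.696]
wrist_force: [-0.1, -0.8, -1.7]
opening: 0.0135
```

```bash
python3 - <<'E'
from fit import *
import go
s=cap('side','s3');t=cap('top','t3');go.go(.5243,.0602,.226)
for d,n in((s,'s'),(t,'t')):
    u,v=proj(d,[.5223,.0618,.20]).astype(int);X,I=cloud(d,u-50,v-50,u+50,v+50);X=X.reshape(-1,3);P=X[np.isfinite(X[:,0])&(X[:,2]>.125)&(X[:,2]<.217)&(np.hypot(X[:,0]-.5223,X[:,1]-.0618)<.05)]
    r,m=fitmag([P],[.5223,.0618,-.365,0,0,.239]);print(n,m,r.x,r.cost/m)
a=cv2.imread('pics/s3.png')[120:220,210:310];b=cv2.imread('pics/t3.png')[180:280,230:330]
cv2.imwrite('pics/c4.png',cv2.resize(np.hstack([a,b]),None,fx=4,fy=4,interpolation=cv2.INTER_CUBIC))
E
```

```text
t 9.55 pos [0.525  0.0605 0.227 ] toolx [ 0.0008  0.0003 -1.    ] jawaz -0.3648 q7 -0.2666538700223991 F [-0.4997  0.1951 -0.7322] M [-0.0936  0.1448  0.0524] open 0.014158571358653763
OFFSET mm [ 1.  -0.6 -0.5] yaw 0
s 431 [ 0.5236  0.0608 -0.3682 -0.0002 -0.0011  0.2402] 5.158723859537898e-07
t 10 [0.5253 0.0867 0.0472 0.0691 0.9163 0.2166] 1.647884949470285e-07
```

View pics/c4.png

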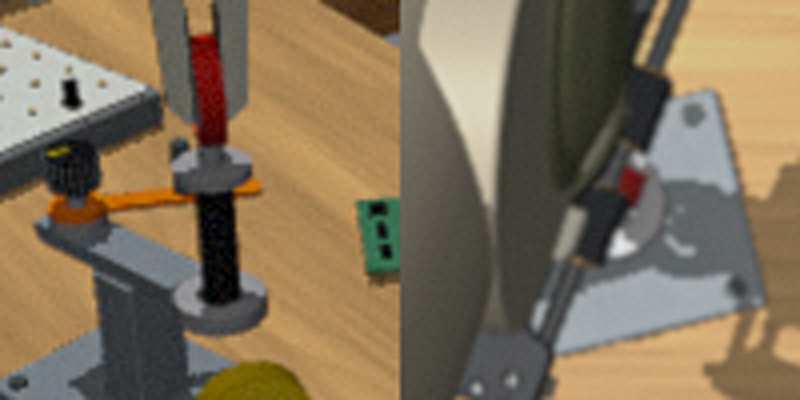

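Emit:
play_rows(commands=[{"gripper":255,"offset":[10,0,0],"yaw":0},{"gripper":255,"offset":[22,0,0],"yaw":0},{"gripper":255,"offset":[34,0,0],"yaw":0},{"gripper":255,"offset":[46,0,0],"yaw":0},{"gripper":255,"offset":[56,0,0],"yaw":0},{"gripper":255,"offset":[66,0,0],"yaw":0},{"gripper":255,"offset":[66,0,0],"yaw":0}])

```text
time_s: 10.42
eef_pos: [0.5244, 0.0603, 0.1599]
ee_rot: [0.128, 0.696, -0.129, 0.695]
wrist_force: [0.4, 0.9, -1.5]
opening: 0.0139
```

Emit:
play_rows(commands=[{"gripper":255,"offset":[3,0,0],"yaw":0},{"gripper":255,"offset":[5,0,0],"yaw":0},{"gripper":255,"offset":[7,0,0],"yaw":0},{"gripper":255,"offset":[8,0,0],"yaw":0},{"gripper":255,"offset":[8,0,0],"yaw":0}])

```text
time_s: 11.05
eef_pos: [0.5248, 0.0605, 0.1526]
ee_rot: [0.128, 0.695, -0.128, 0.695]
wrist_force: [-0.2, 0.5, -1.9]
opening: 0.0138
```

Not touching yet, so I'll continue 1 mm at a time.

Emit:
play_rows(commands=[{"gripper":255,"offset":[0.5,0,0],"yaw":0},{"gripper":255,"offset":[1,0,0],"yaw":0},{"gripper":255,"offset":[1.5,0,0],"yaw":0},{"gripper":255,"offset":[2,0,0],"yaw":0}])

```text
time_s: 11.55
eef_pos: [0.5248, 0.0605, 0.1512]
ee_rot: [0.129, 0.695, -0.128, 0.695]
wrist_force: [-3.8, -0.6, 13.8]
opening: 0.0137
```

Emit:
play_rows(commands=[{"gripper":130,"offset":[-0.5,0,0],"yaw":0},{"gripper":130,"offset":[-0.5,0,0],"yaw":0},{"gripper":130,"offset":[-0.5,0,0],"yaw":0},{"gripper":130,"offset":[-0.5,0,0],"yaw":0},{"gripper":130,"offset":[-0.5,0,0],"yaw":0},{"gripper":130,"offset":[-30,0,0],"yaw":0},{"gripper":130,"offset":[-70,0,0],"yaw":0},{"gripper":130,"offset":[-110,0,0],"yaw":0}])

```text
time_s: 12.55
eef_pos: [0.5245, 0.0603, 0.2617]
ee_rot: [0.128, 0.695, -0.129, 0.695]
wrist_force: [-0.5, 0.5, 0.5]
opening: 0.0454
```

```bash
cat > f4.py <<'E'
from fit import *
import go,sys
s=cap('side',sys.argv[1])
u,v=proj(s,[.5223,.0618,.15]).astype(int);X,I=cloud(s,u-30,v-40,u+30,v+30);X=X.reshape(-1,3);P=X[np.isfinite(X[:,0])&(X[:,2]>.1175)&(X[:,2]<.23)]
r,m=fitmag([P],[.5243,.0605,-.365,0,0,.165]);print('mag',m,r.x,r.cost/m)
# pin: dark points z>.132 & near
X,I=cloud(s,205,140,300,200);m=(X[...,2]>.136)&(X[...,2]<.17)&(I.max(-1)<110);P=X[m];q=np.hypot(P[:,0]-.4925,P[:,1]-.1833);P=P[(q>.045)&(q<.085)];print('pin pts',len(P),P.mean(0))
# refine pin axis cylinder r6
if len(P)>8:
    from scipy.optimize import least_squares
    r=least_squares(lambda c:np.hypot(P[:,0]-c[0],P[:,1]-c[1])-.006,P.mean(0)[:2]+[.003,.004],loss='soft_l1',f_scale=.001);print('pin axis',r.x,'from pivot',r.x-[.4925,.1833],np.linalg.norm(r.x-[.4925,.1833]))
go.go(*map(float,sys.argv[2:]))
E
python3 f4.py s4 .555 .156 .26
```

```text
mag 380 [ 0.5239  0.0608 -0.38    0.0069 -0.001   0.1646] 5.306797594279276e-07
pin pts 51 [0.5509 0.1543 0.1502]
pin axis [0.5526 0.1585] from pivot [ 0.0601 -0.0248] 0.06500980657426847
t 12.6 pos [0.5267 0.06   0.2662] toolx [ 0.0054  0.0015 -1.    ] jawaz -0.3661 q7 -0.30261332580957906 F [ 2.522  -1.4355  3.4977] M [-0.0796 -0.1135 -0.0389] open 0.045291065481925
OFFSET mm [ 6.5 99.8 -8. ] yaw 0
```

```bash
python3 go.py .5527 .158 .255 1.174
```

```text
t 12.6 pos [0.5267 0.06   0.2662] toolx [ 0.0054  0.0015 -1.    ] jawaz -0.3661 q7 -0.30261332580957906 F [ 2.522  -1.4355  3.4977] M [-0.0796 -0.1135 -0.0389] open 0.045291065481925
OFFSET mm [ 11.5 100.8 -10.9] yaw -1.5401
```

Emit:
play_rows(commands=[{"gripper":130,"offset":[0,10,-1],"yaw":-0.17},{"gripper":130,"offset":[0,25,-3],"yaw":-0.34},{"gripper":130,"offset":[0,45,-5],"yaw":-0.51},{"gripper":130,"offset":[0,65,-7],"yaw":-0.68},{"gripper":130,"offset":[0,85,-9],"yaw":-0.85},{"gripper":130,"offset":[0,95,-10],"yaw":-1.02},{"gripper":130,"offset":[0,100,-11],"yaw":-1.19},{"gripper":130,"offset":[0,101,-11],"yaw":-1.36}])

```text
time_s: 13.6
eef_pos: [0.5504, 0.1592, 0.2603]
ee_rot: [-0.339, 0.62, 0.339, 0.62]
wrist_force: [0.2, -1.2, 0.9]
opening: 0.0457
```

Emit:
play_rows(commands=[{"gripper":130,"offset":[0,0,0],"yaw":-0.1},{"gripper":130,"offset":[0,0,0],"yaw":-0.18},{"gripper":130,"offset":[0,0,0],"yaw":-0.18}])

```text
time_s: 13.98
eef_pos: [0.5505, 0.1586, 0.2604]
ee_rot: [-0.392, 0.589, 0.392, 0.589]
wrist_force: [0.4, 0.1, -0.4]
opening: 0.0454
```

```bash
python3 go.py .5527 .158 .137 1.174
```

```text
t 13.975 pos [0.5505 0.1586 0.2604] toolx [-0.0002  0.0001 -1.    ] jawaz 1.1743 q7 0.8648835824735964 F [ 0.3935  0.0897 -0.4356] M [-0.0541 -0.0243 -0.0071] open 0.04539626795466545
OFFSET mm [123.4  -2.3   0.3] yaw 0.0003
```

Emit:
play_rows(commands=[{"gripper":130,"offset":[40,-2,0],"yaw":0},{"gripper":130,"offset":[80,-2,0],"yaw":0},{"gripper":130,"offset":[110,-2,0],"yaw":0},{"gripper":130,"offset":[123,-2,0],"yaw":0},{"gripper":130,"offset":[123,-2,0],"yaw":0}])

```text
time_s: 14.6
eef_pos: [0.5522, 0.1579, 0.1372]
ee_rot: [-0.392, 0.589, 0.392, 0.588]
wrist_force: [0.3, 0.6, 0.3]
opening: 0.0454
```

Emit:
play_rows(commands=[{"gripper":255,"offset":[0,0,0],"yaw":0},{"gripper":255,"offset":[0,0,0],"yaw":0},{"gripper":255,"offset":[0,0,0],"yaw":0},{"gripper":255,"offset":[0,0,0],"yaw":0},{"gripper":255,"offset":[0,0,0],"yaw":0},{"gripper":255,"offset":[0,0,0],"yaw":0}])

```text
time_s: 15.35
eef_pos: [0.5527, 0.1581, 0.138]
ee_rot: [-0.392, 0.588, 0.392, 0.589]
wrist_force: [0.4, 0.2, 5.7]
opening: 0.0115
```

```bash
cat > arc.py <<'E'
import go;from h import *
from scipy.spatial.transform import Rotation as Ro
s=robot.state();R=Ro.from_quat(s['ee_rot']).as_matrix();go.go(*s['eef_pos'])
p=s['eef_pos'];c=np.array([.493,.1828]);d=p[:2]-c;a0=np.arctan2(d[1],d[0]);r=np.hypot(*d);print('a0',a0,'r',r,'to go',a0+1.331)
for k in range(1,9):
    th=.125*k;a=a0-th;q=c+.065*np.array([np.cos(a),np.sin(a)])+(r-.065)*np.array([np.cos(a),np.sin(a)])
    print(round(th,3),(R.T@np.array([*(q-p[:2]),0])*1000).round(1))
E
python3 arc.py
```

```text
t 15.35 pos [0.5527 0.1581 0.138 ] toolx [ 0.0008  0.0003 -1.    ] jawaz 1.175 q7 0.8953868161077663 F [0.4097 0.2468 5.6616] M [ 0.0931 -0.0012 -0.0442] open 0.011511377046924991
OFFSET mm [0. 0. 0.] yaw 0
a0 -0.39216909545566636 r 0.06458770773387511 to go 0.9388309045443336
0.125 [-0.   0.5 -8.1]
0.25 [ -0.    1.9 -16. ]
0.375 [ -0.    4.4 -23.7]
0.5 [ -0.    7.8 -31. ]
0.625 [ -0.   12.1 -37.8]
0.75 [ -0.   17.2 -44.1]
0.875 [ -0.   23.  -49.7]
1.0 [ -0.1  29.5 -54.5]
```

Emit:
play_rows(commands=[{"gripper":255,"offset":[-0.5,0.5,-8],"yaw":0.125},{"gripper":255,"offset":[-0.5,2,-16],"yaw":0.25},{"gripper":255,"offset":[-0.5,4.5,-23.5],"yaw":0.375},{"gripper":255,"offset":[-0.5,8,-31],"yaw":0.5},{"gripper":255,"offset":[-0.5,12,-38],"yaw":0.625},{"gripper":255,"offset":[-0.5,17,-44],"yaw":0.75},{"gripper":255,"offset":[-0.5,20.5,-47],"yaw":0.82},{"gripper":255,"offset":[-0.5,20.5,-47],"yaw":0.82}])

```text
time_s: 16.35
eef_pos: [0.515, 0.1228, 0.1381]
ee_rot: [-0.125, 0.696, 0.125, 0.696]
wrist_force: [-0.2, 1.5, 0.9]
opening: 0.0113
```

```bash
python3 arc.py | head -4; python3 -c "
from h import *
cap('side','s5')"
```

```text
t 16.35 pos [0.515  0.1228 0.1381] toolx [-0.0003 -0.0001 -1.    ] jawaz 0.3558 q7 0.34684725451778897 F [-0.2439  1.4979  0.8839] M [ 0.1877  0.1158 -0.035 ] open 0.01126654719089468
OFFSET mm [0. 0. 0.] yaw 0
a0 -1.2188925707556497 r 0.06394729201307801 to go 0.11210742924435024
0.125 [ 0.   0.5 -8. ]
```

Emit:
play_rows(commands=[{"gripper":255,"offset":[0,0,-2],"yaw":0.03},{"gripper":255,"offset":[0,0.2,-4],"yaw":0.06},{"gripper":255,"offset":[0,0.3,-5.5],"yaw":0.085},{"gripper":255,"offset":[0,0.3,-5.5],"yaw":0.085}])

```text
time_s: 16.9
eef_pos: [0.5098, 0.1211, 0.1381]
ee_rot: [-0.095, 0.701, 0.095, 0.701]
wrist_force: [0.7, 3.7, 0.1]
opening: 0.0113
```

Emit:
play_rows(commands=[{"gripper":255,"offset":[0,0,-1],"yaw":0.015},{"gripper":255,"offset":[0,0,-2],"yaw":0.03},{"gripper":255,"offset":[0,0,-2],"yaw":0.03}])

```text
time_s: 17.27
eef_pos: [0.5093, 0.121, 0.1382]
ee_rot: [-0.085, 0.701, 0.085, 0.703]
wrist_force: [3.4, 4.8, -4.7]
opening: 0.0113
```

Emit:
play_rows(commands=[{"gripper":255,"offset":[0,0,-1],"yaw":0},{"gripper":255,"offset":[0,0,-2],"yaw":0},{"gripper":255,"offset":[0,0,-2],"yaw":0}])

```text
time_s: 17.65
eef_pos: [0.5092, 0.121, 0.1383]
ee_rot: [-0.085, 0.7, 0.085, 0.704]
wrist_force: [9.5, 7.9, -10.8]
opening: 0.0112
```

```bash
python3 arc.py | head -3
```

```text
t 17.65 pos [0.5092 0.121  0.1383] toolx [ 0.0057  0.0008 -1.    ] jawaz 0.2406 q7 0.26666389489269465 F [  9.5304   7.8825 -10.7734] M [ 1.5816 -1.8914  0.0232] open 0.011217324588386889
OFFSET mm [0. 0. 0.] yaw 0
a0 -1.3140171899900879 r 0.06389002896106111 to go 0.016982810009912086
```

Emit:
play_rows(commands=[{"gripper":255,"offset":[0,0,2.5],"yaw":0},{"gripper":130,"offset":[0,0,2.5],"yaw":0},{"gripper":130,"offset":[0,0,2.5],"yaw":0},{"gripper":130,"offset":[0,0,2.5],"yaw":0},{"gripper":130,"offset":[0,0,2.5],"yaw":0},{"gripper":130,"offset":[-30,0,2.5],"yaw":0},{"gripper":130,"offset":[-60,0,2.5],"yaw":0},{"gripper":130,"offset":[-85,0,2.5],"yaw":0}])

```text
time_s: 18.65
eef_pos: [0.5086, 0.1202, 0.2242]
ee_rot: [-0.085, 0.702, 0.085, 0.702]
wrist_force: [0.5, 0.4, 0.0]
opening: 0.0454
```

```bash
python3 f4.py s6 .4932 .1838 .22; python3 - <<'E'
from fit import *
s=load('s6');X,I=cloud(s,205,140,300,200);r,g,b=I[...,0],I[...,1],I[...,2]
m=(r>110)&(g<.7*r)&(b<.4*r)&(abs(X[...,2]-.126)<.006);P=X[m];P=P[np.hypot(P[:,0]-.493,P[:,1]-.184)>.02];print(len(P),P.mean(0));w,v=np.linalg.eigh(np.cov(P[:,:2].T));print(v[:,1],np.arctan2(v[1,1],v[0,1]))
for d in(s,load('s0')):
    X,I=cloud(d,205,140,250,185);X=X.reshape(-1,3);H=X[np.isfinite(X[:,0])&(X[:,2]>.142)&(X[:,2]<.168)]
    f=lambda p:abs(cyl(H,np.array([*p,.1525]),np.array([0,0,1.]),.016,.012));H=H[f([.493,.183])<.008]
    q=least_squares(f,[.493,.183],loss='soft_l1',f_scale=.0015,x_scale=.01);print('screw',q.x,len(H))
crop('s6',200,110,330,230,5,'c6')
E
```

```text
mag 415 [ 0.5239  0.0603 -0.397   0.0305 -0.0471  0.1652] 1.413083276467172e-06
pin pts 58 [0.5066 0.1156 0.1505]
pin axis [0.5082 0.1195] from pivot [ 0.0157 -0.0638] 0.06574199864788233
t 18.7 pos [0.5099 0.1203 0.2268] toolx [ 0.0036  0.0015 -1.    ] jawaz 0.2393 q7 0.17899109976021385 F [ 0.4292 -0.5958  1.396 ] M [-0.0676 -0.0732  0.0119] open 0.045660227028059344
OFFSET mm [ 6.8 65.6 -1.2] yaw 0
130 [0.5061 0.1189 0.1278]
[-0.2604  0.9655] 1.83428050428918
screw [0.4919 0.1818] 181
screw [0.4919 0.1818] 181
```

View pics/c6.png

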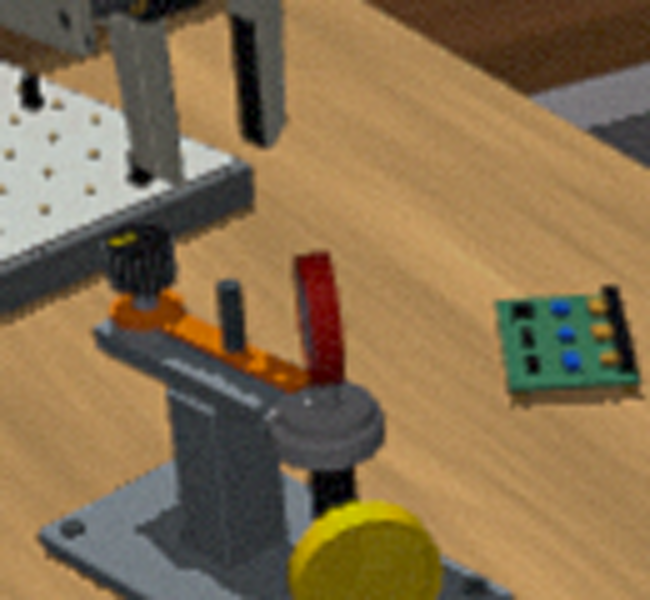

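Emit:
play_rows(commands=[{"gripper":130,"offset":[0,8,0],"yaw":-0.16},{"gripper":130,"offset":[0,20,0],"yaw":-0.32},{"gripper":130,"offset":[0,32,0],"yaw":-0.48},{"gripper":130,"offset":[0,44,0],"yaw":-0.65},{"gripper":130,"offset":[0,56,0],"yaw":-0.81},{"gripper":130,"offset":[0,65,0],"yaw":-0.97},{"gripper":130,"offset":[0,65,0],"yaw":-1.14},{"gripper":130,"offset":[0,65,0],"yaw":-1.3}])

```text
time_s: 19.7
eef_pos: [0.4929, 0.1836, 0.2229]
ee_rot: [-0.494, 0.506, 0.494, 0.506]
wrist_force: [-0.4, -0.5, 0.8]
opening: 0.0452
```

```bash
python3 - <<'E'
from h import *
cap('side','s7')
E
python3 go.py .493 .183 .137
```

```text
t 19.75 pos [0.493  0.1834 0.2229] toolx [-0.0002 -0.0002 -1.    ] jawaz 1.5527 q7 1.144674400578817 F [ 0.003  -0.1755  0.2927] M [ 0.0095  0.0095 -0.0108] open 0.04567965285594179
OFFSET mm [85.9 -0.  -0.4] yaw 0
```

Emit:
play_rows(commands=[{"gripper":130,"offset":[30,0,0],"yaw":0},{"gripper":130,"offset":[60,0,0],"yaw":0},{"gripper":130,"offset":[80,0,0],"yaw":0},{"gripper":130,"offset":[86,0,0],"yaw":0},{"gripper":130,"offset":[86,0,0],"yaw":0}])

```text
time_s: 20.38
eef_pos: [0.4932, 0.1835, 0.1371]
ee_rot: [-0.492, 0.508, 0.492, 0.508]
wrist_force: [0.7, 1.0, 0.3]
opening: 0.0457
```

Emit:
play_rows(commands=[{"gripper":255,"offset":[0,0,0],"yaw":0},{"gripper":255,"offset":[0,0,0],"yaw":0},{"gripper":255,"offset":[0,0,0],"yaw":0},{"gripper":255,"offset":[0,0,0],"yaw":0}])

```text
time_s: 20.88
eef_pos: [0.4935, 0.1833, 0.1379]
ee_rot: [-0.492, 0.507, 0.492, 0.508]
wrist_force: [-1.6, -2.6, 7.0]
opening: 0.0313
```

```bash
python3 go.py .493 .183 .137
```

```text
t 20.875 pos [0.4935 0.1833 0.1379] toolx [ 0.001   0.0002 -1.    ] jawaz 1.5394 q7 1.1518617095981705 F [-1.6176 -2.6071  6.9958] M [-0.4741  0.1866 -0.0297] open 0.03134412360555232
OFFSET mm [ 0.9  0.5 -0.3] yaw 0
```

Emit:
play_rows(commands=[{"gripper":255,"offset":[0,0,0],"yaw":0.15},{"gripper":255,"offset":[0,0,0],"yaw":0.3},{"gripper":255,"offset":[0,0,0],"yaw":0.45},{"gripper":255,"offset":[0,0,0],"yaw":0.6},{"gripper":255,"offset":[0,0,0],"yaw":0.75},{"gripper":255,"offset":[0,0,0],"yaw":0.9},{"gripper":255,"offset":[0,0,0],"yaw":1.05},{"gripper":255,"offset":[0,0,0],"yaw":1.2}])

```text
time_s: 21.88
eef_pos: [0.4938, 0.1835, 0.1379]
ee_rot: [-0.118, 0.697, 0.118, 0.698]
wrist_force: [-0.9, -2.1, 5.6]
opening: 0.0314
```

```bash
cat > st.py <<'E'
from h import *
from scipy.spatial.transform import Rotation as Ro
a=[]
for i in range(5):
    if i: viewer.capture('side')
    s=robot.state();a.append(s['moment'][2])
j=Ro.from_quat(s['ee_rot']).as_matrix()[:,2];print('t',s['time_s'],'az',np.arctan2(j[1],j[0]),'Mz',np.round(a,3),np.mean(a),'q7',s['qpos'][6],'F',s['wrist_force'],'tau7',s['joint_efforts'][6],'open',s['opening'],s['eef_pos'])
E
python3 st.py
```

```text
t 22.075 az 0.339631907068452 Mz [0.059 0.049 0.032 0.053 0.045] 0.04772023466396047 q7 0.30371026296770515 F [ 0.44996338 -2.01969418  7.04418383] tau7 -0.13755491003394127 open 0.03143259561656431 [0.49383189 0.18349932 0.1378943 ]
```

Emit:
play_rows(commands=[{"gripper":255,"offset":[0,0,0],"yaw":0.15},{"gripper":255,"offset":[0,0,0],"yaw":0.3},{"gripper":255,"offset":[0,0,0],"yaw":0.45},{"gripper":255,"offset":[0,0,0],"yaw":0.6},{"gripper":255,"offset":[0,0,0],"yaw":0.6}])

```text
time_s: 22.7
eef_pos: [0.494, 0.1834, 0.1379]
ee_rot: [0.093, 0.7, -0.092, 0.702]
wrist_force: [-0.2, -1.7, 7.4]
opening: 0.0316
```

```bash
python3 st.py
```

```text
t 22.9 az -0.2601833897291594 Mz [ 0.068  0.062 -0.024  0.036  0.073] 0.04295976069853523 q7 -0.11770574454203754 F [-0.09360017 -3.03562737  5.96370323] tau7 -0.037565105594694614 open 0.031028302872303862 [0.49402498 0.18346198 0.13790045]
```

Emit:
play_rows(commands=[{"gripper":255,"offset":[0,0,0],"yaw":0.1},{"gripper":255,"offset":[0,0,0],"yaw":0.2},{"gripper":255,"offset":[0,0,0],"yaw":0.2}])

```text
time_s: 23.28
eef_pos: [0.4941, 0.1834, 0.1379]
ee_rot: [0.162, 0.688, -0.162, 0.689]
wrist_force: [-0.2, -1.8, 7.6]
opening: 0.0316
```

```bash
python3 st.py
```

```text
t 23.475 az -0.4601485994789106 Mz [0.04  0.051 0.085 0.018 0.07 ] 0.05257325894158764 q7 -0.2590792562588796 F [-0.04071435 -2.65711995  6.98038428] tau7 -0.04202668438665569 open 0.03146890687829286 [0.49405518 0.18341549 0.13790139]
```

Emit:
play_rows(commands=[{"gripper":255,"offset":[0,0,0],"yaw":0.1},{"gripper":255,"offset":[0,0,0],"yaw":0.1}])

```text
time_s: 23.72
eef_pos: [0.4941, 0.1834, 0.1379]
ee_rot: [0.196, 0.679, -0.196, 0.68]
wrist_force: [-0.3, -1.6, 8.0]
opening: 0.0314
```

```bash
python3 st.py
```

```text
t 23.925 az -0.5602125838568596 Mz [0.101 0.119 0.025 0.102 0.067] 0.08264728716871084 q7 -0.3301233426415885 F [ 0.33969079 -1.20882826  6.56096838] tau7 -0.07107756100594997 open 0.031558281900615735 [0.49410278 0.18337189 0.13790098]
```

Emit:
play_rows(commands=[{"gripper":255,"offset":[0,0,0],"yaw":0.1},{"gripper":255,"offset":[0,0,0],"yaw":0.1}])

```text
time_s: 24.18
eef_pos: [0.4941, 0.1834, 0.1379]
ee_rot: [0.23, 0.668, -0.229, 0.669]
wrist_force: [0.6, -1.4, 6.6]
opening: 0.0313
```

```bash
python3 st.py
```

```text
t 24.375 az -0.659943043831698 Mz [0.149 0.105 0.127 0.107 0.163] 0.13043342080542883 q7 -0.40135237045974265 F [ 0.61877053 -1.62159973  7.06749309] tau7 -0.14933652710169554 open 0.03148301435449999 [0.49411125 0.18337419 0.13790019]
```

Emit:
play_rows(commands=[{"gripper":255,"offset":[0,0,0],"yaw":0.06},{"gripper":255,"offset":[0,0,0],"yaw":0.06}])

```text
time_s: 24.62
eef_pos: [0.4941, 0.1833, 0.1379]
ee_rot: [0.25, 0.661, -0.249, 0.662]
wrist_force: [0.7, -3.4, 7.2]
opening: 0.0317
```

```bash
python3 st.py
```

```text
t 24.825 az -0.7198505945563494 Mz [0.133 0.205 0.209 0.131 0.167] 0.1691415190572629 q7 -0.4442071959876308 F [-0.26348727 -2.87660867  6.59811865] tau7 -0.19577065017074347 open 0.031806492265930436 [0.4941208  0.18334305 0.13790402]
```

The torque has risen from 0.05 to 0.17 N m at the expected spring rate, so the screw is seated. Releasing and retreating.

Emit:
play_rows(commands=[{"gripper":130,"offset":[0,0,0],"yaw":0},{"gripper":130,"offset":[0,0,0],"yaw":0},{"gripper":130,"offset":[0,0,0],"yaw":0},{"gripper":130,"offset":[0,0,0],"yaw":0},{"gripper":130,"offset":[-30,0,0],"yaw":0},{"gripper":130,"offset":[-70,0,0],"yaw":0},{"gripper":130,"offset":[-120,0,0],"yaw":0},{"gripper":130,"offset":[-160,0,0],"yaw":0}])

```text
time_s: 25.82
eef_pos: [0.4932, 0.1834, 0.2988]
ee_rot: [0.249, 0.662, -0.249, 0.662]
wrist_force: [-0.2, -0.3, 1.1]
opening: 0.0461
```

Emit:
play_rows(commands=[{"gripper":130,"offset":[0,30,30],"yaw":0},{"gripper":130,"offset":[0,70,70],"yaw":0},{"gripper":130,"offset":[0,110,110],"yaw":0},{"gripper":130,"offset":[0,150,150],"yaw":0},{"gripper":130,"offset":[0,150,150],"yaw":0}])

```text
time_s: 26.45
eef_pos: [0.7075, 0.1968, 0.2954]
ee_rot: [0.249, 0.661, -0.25, 0.662]
wrist_force: [-0.4, -0.1, -0.6]
opening: 0.0457
```

```bash
python3 f4.py s8 .5 .1 .3; python3 - <<'E'
from h import *
cap('top','t8')
a=cv2.imread('pics/s8.png')[120:260,200:400];b=cv2.imread('pics/t8.png')[130:270,195:395]
cv2.imwrite('pics/c8.png',cv2.resize(np.hstack([a,b]),None,fx=2,fy=2,interpolation=cv2.INTER_CUBIC))
E
```

```text
mag 416 [ 0.5239  0.0603 -0.3788  0.0244 -0.0442  0.1651] 1.4452072745656123e-06
pin pts 54 [0.5066 0.1154 0.1512]
pin axis [0.508  0.1194] from pivot [ 0.0155 -0.0639] 0.06576922225205556
t 26.5 pos [0.7057 0.1966 0.2958] toolx [-0.0011 -0.0018 -1.    ] jawaz -0.721 q7 -0.5772996982630432 F [-0.8139  0.826  -0.1113] M [-0.0595  0.1687  0.002 ] open 0.04545636552408877
OFFSET mm [  -3.8 -208.3  -90.7] yaw 0
```

View pics/c8.png

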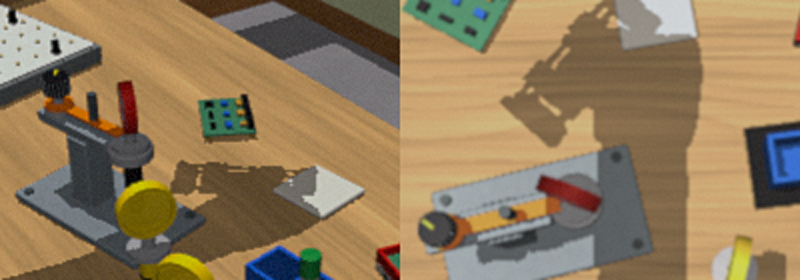

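```bash
python3 - <<'E'
from fit import *
s=load('s8');u,v=proj(s,[.5223,.0618,.15]).astype(int);X,I=cloud(s,u-30,v-40,u+30,v+30)
m=np.isfinite(X[...,0])&(X[...,2]>.1175)&(X[...,2]<.23)&((X[...,2]>.133)|(I.max(-1)-I.min(-1)<30))
r,n=fitmag([X[m]],[.5243,.0605,-.365,0,0,.165]);print(n,r.x,r.cost/n)
t0,t8=load('t0'),load('t8')
b=(375,190,440,240);A,_=cloud(t0,*b);B,_=cloud(t8,*b)
print(robot.state()['time_s'],robot.job_done())
E
```

```text
376 [ 0.5239  0.0605 -0.3683  0.0119  0.0006  0.1645] 6.129115410743618e-07
the job is handed in; nothing more can be done
26.55 None
```

I put the red magnifier in the ring, swung the keeper over its collar to the stop and seated the thumbscrew, in that order. I handed the job in at 26.6 s with the arm clear.

**First grip:** I lifted before the slow fingers had closed. A depth fit showed the magnifier had not moved, and the second grip held.

**Magnifier:** I lowered it until contact at about 14 N. After release, the last depth fit puts the lens centre 164.5 mm above the table (165 expected), tilted about 0.7°. An earlier fit showed about 3° of tilt, but its points included the keeper. With the keeper left out, the magnifier reads upright.

**Keeper:** I pushed it until about 9.5 N gave no further movement. It stayed in place after release and lies over the collar. By my measurements it travelled about 0.92 rad, slightly under the 0.95 expected as a minimum, which I put down to measurement error.

**Thumbscrew:** Torque was about 0.05 N m while it turned freely, then rose through 0.08 and 0.13 to 0.17 N m, and I stopped there. That is about 0.2 rad of windup, well below 0.4.

**Other items:** I did not touch the marker, case, cover, board or the yellow look-alikes. I did not measure their positions afterwards. The marker, cover and board looked undisturbed in the last pictures; the case was mostly out of frame.

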